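# Put the glue cups away and press the label holder home

## Robot

A 6-joint arm with a two-finger parallel gripper is mounted at the origin on a cart in front of the work surface, level with it; the furniture and walls round the work are solid. World frame = base frame: x ahead of the robot, y to its left, z up, the work surface at z = 0. Lengths are in mm, angles in degrees, forces in N, time in s.
With the tool pointing down it reaches from about 300 to 850 mm from the base axis. Payload 4.2 kg.
Tool frame: the origin (TCP) lies midway between the tips of the shut fingers; the grasp point (between the pads) lies 19 mm behind it; z points along the fingers, y is the line along which they close (so a half turn about z gives the same grasp; the last joint's range is limited). The gripper opens to 91 mm and grips with 3 to 60 N. Pads are 32 mm wide; open, the fingers measure 118 mm over their backs; the gripper's body (76 mm by 178 mm) begins 60 mm behind the grasp point.
Start: joints at [-64.687, 18.312, 89.639, -0, 72.044, -1.146], TCP at [256.203, -514.785, 213.976] pointing down, gripper open.
Joint ranges: [-177.97, 177.97], [-48.28, 115.42], [12.27, 149.76], [-77.06, 257.06], [2.81, 150.46], [-146.56, 146.56]. Speed limits (degrees/s): [147.25, 147.25, 180, 180, 180, 180].

## Interface

Orientations are given as [roll, pitch, yaw] about the fixed x, y, z axes, in that order (R = Rz(yaw) Ry(pitch) Rx(roll)).
In Python, from workcell import state, grab_frame, camera_model, job_done gives the robot as it stands.
- The arm moves only by the tool run_rows, called by a JSON object that holds its "op" and its "data", one argument or row to a line. Schema: {"type":"object","properties":{"offsets":{"type":"array","items":{"type":"object","properties":{"dx":{"type":"number"},"dy":{"type":"number"},"dz":{"type":"number"},"ax":{"type":"number"},"ay":{"type":"number"},"az":{"type":"number"}},"additionalProperties":false},"minItems":1,"maxItems":8},"jaw":{"type":"number"},"grip_n":{"type":"number"},"only":{"type":"string"},"quiet":{"type":"boolean"},"lines":{"type":"string"}},"required":["offsets"],"additionalProperties":false}. offsets is a list of rows, 1 to 8 of them, each an object with the fields dx, dy, dz (the shift in mm), ax, ay, az (a rotation vector in degrees); a field left out counts as zero; each row shifts and turns the commanded pose from where the row before left it, along the tool's axes as they then stand; what a row does not reach is not made up. A row lasts 1/10 s, in which the tool goes at most 50 mm and 8.59 degrees, less where a joint would pass 70% of its speed; a pose out of reach is approached as far as the arm can. jaw is the finger opening in mm, set as the call begins (left out keeps the last). The fingers move at their own pace and stop on an object; grip_n is the grip in N (left out, the last holds). Time passes only in rows, so rows that do not move let the fingers close. The tool returns the time, the measured TCP pose, the force, the opening and the grip force at its end. only (a regular expression) keeps the lines of the reply that match it, lines (a string "A,B") keeps lines A to B, and quiet returns only ok. Input that does not fit is refused with a message, and nothing moves.
- state(): the state, without advancing time (a new reading comes with each control period).
- grab_frame(name): name is "scene" or "top" or "wrist"; returns the picture (400x640x3 uint8, blue, green, red); there is no depth.
- camera_model(name): a dict with "fx", "fy", "cx", "cy" (pixels), "T" (4x4, takes a point from camera to world coordinates). Camera axes: x right, y up, looking along -z (the intrinsics and any distortion apply to the point x, -y, -z); pixel columns grow to the right and rows downward; lengths in mm; the calibration is good to about 2 mm. A picture is of the moment at which its call begins: read the wrist's pose just before it. camera_model takes no time and is no camera call; for the wrist camera it gives the pose at the moment of the call.
- job_done(): hands the job in; it is judged then, once.
The state is a dict: "time_s": time; "qpos": joint angles; "qvel": joint speeds; "effort": joint torques, N m; "ee_pos": TCP position; "ee_rot": TCP orientation; "force": force on the tool from outside, world axes, zero at the start; "torque": the same for the moment, N m; "gripper_width": finger opening in mm; "gripper_force": force on a finger pad.
Only numpy, scipy, OpenCV 4.12 (cv2) and the standard library are available. Lean on these libraries where they do the work, as an engineer would, in place of code of your own. Each camera call takes 0.05 s, during which the arm holds its last target. There are 200 camera calls.

## Task

Put away the graded glue cups: stand the blue cup in the white cup on the rack and let go, then the red cup in the blue one and let go. Then draw the label holder out of its grooved block by the yellow tab, slip its tongue down behind the steel lip on the rack's front edge, card side towards the robot, and press it fully home against the spring without forcing it. Finish while still holding it pressed home; tip no cup over and leave the other things where they stand.

Things in the scene. Friction and masses are not known exactly. Their poses are not given: they have to be found in the camera images.
- cup_rack: Low plywood rack fixed to the bench, 170 (x) x 200 (y) mm, board top 45 mm above the bench, a back rail 58 mm high. Origin: centre of its underside; -x is its front, which faces the robot to within 0.25 rad. On the front face, in the middle, is a steel label pocket.
- pocket_mouth (a point): Centre of the pocket's mouth, level with the top of the steel lip, 38 mm above the bench; axes as the rack's. The pocket is open upward, 11 mm wide in x between the lip (4 mm thick, with a flare that leans outward and rises to about 45 mm) and the rack's fascia (its top 45 mm above the bench), and 68 mm long in y. An orange spring strip forms its floor, 14 mm below the mouth at rest.
- spring_strip (a joint): How far the orange strip in the pocket is pressed down, m: 0 at rest, 0.008 at the stop (fully home). It springs up: about 4 N to start it, 11 N at the stop. Released, it lifts the holder again.
- large_cup: White large cup, loose, stands on the rack. Height 50 mm, outer diameter 68 mm at the foot and 82 mm at the rim, wall 3 mm, base 4 mm. Origin: centre of its underside, z up.
- medium_cup: Blue middle cup, loose on the bench. Height 66 mm, outer diameter 48 mm at the foot and 60 mm at the rim, wall 3 mm, base 4 mm. Origin: centre of its underside, z up. Inside the large cup its rim stands 20 mm above the large rim.
- small_cup: Red small cup, loose on the bench. Height 80 mm, outer diameter 32 mm at the foot and 42 mm at the rim, wall 3 mm, base 4 mm. Origin: centre of its underside, z up. Inside the middle cup its rim stands 18 mm above the blue rim.
- holder_stand: Dark wooden block fixed to the bench, 56 (x) x 100 (y) x 32 mm, with a groove 8 mm wide, 65 mm long and 22 mm deep along its y. Origin: centre of its underside.
- label_holder: Grey plastic label holder, loose, stands upright in the groove of the block. From the bottom: tongue 60 (y) x 5 (x) mm, 30 mm high up to the card frame; frame 72 x 6 mm up to 58 mm; yellow grip tab 26 (y) x 12 (x) mm from 58 to 88 mm. Origin: centre of the tongue's lower edge; z up, -x is the side with the white card, to be towards the robot. Weighs 60 g or so.
- finial: Bystander: turned wooden finial, 38 mm wide and 71 mm tall, on the bench in front of the right half of the rack. Origin: centre of its underside.
- sanding_block: Bystander: cork-brown sanding block, 96 x 117 x 32 mm, lies right of the rack. Origin: centre of its underside.
- glue_bottle: Bystander: white glue bottle with orange cap, 58 mm wide and 178 mm tall, at the back. Origin: centre of its underside.
- mug_1: Bystander: spotted mug, 93 mm tall, at the back. Origin: centre of its underside.

How it is judged (in metres and radians):
On the way, in this order (a step that is already met when the one before it is completed fails the run):
1. the blue cup stands in the white cup on the rack, let go (horizontal distance between medium_cup and large_cup below 0.012 m and z of medium_cup in the frame of large_cup between -0.002 and 0.01 m and angle between medium_cup's own z axis and vertical below 0.17 rad and z of large_cup in the frame of cup_rack between 0.04 and 0.052 m and angle between large_cup's own z axis and vertical below 0.1 rad and contact force between the fingers and medium_cup below 0.1 N), for 0.2 s.
2. the red cup stands in the blue cup, let go (horizontal distance between small_cup and medium_cup below 0.012 m and z of small_cup in the frame of medium_cup between -0.002 and 0.01 m and angle between small_cup's own z axis and vertical below 0.17 rad and contact force between the fingers and small_cup below 0.1 N), for 0.2 s.
3. the label holder is pressed home behind the lip (value of joint spring_strip above 0.006 m and horizontal distance between label_holder and pocket_mouth below 0.01 m and z of label_holder in the frame of pocket_mouth below -0.018 m and angle between the z axis of label_holder and the z axis of pocket_mouth, either way round below 0.15 rad and angle between the x axis of label_holder and the x axis of pocket_mouth, either way round below 0.2 rad and x of cup_rack in the frame of label_holder above 0.05 m and contact force between label_holder and spring_strip above 4 N and contact force between the fingers and label_holder above 3 N), for 0.2 s.
At the end, for the whole second after the job is handed in: Cups upright, nested on the rack board (12 mm of centre, seated to 10 mm), not touched; holder behind the lip (10 mm of the pocket's middle, upright to 0.15 rad, square to 0.2, card to the front), at rest, strip pressed at least 6 of its 8 mm with over 4 N, fingers still on the holder (all of step 1 and all of step 2 and all of step 3 and linear speed of label_holder below 0.02 m/s); the arm keeps its last pose, push and grip.
It fails at once if the holder is forced into the pocket with more than 45 N (contact force between label_holder and spring_strip above 45 N or contact force between label_holder and cup_rack above 45 N).
It fails at once if a cup is tipped over (angle between any of large_cup, medium_cup, small_cup's own z axis and vertical above 0.8 rad).
It fails at once if a bystander is moved by more than 30 mm (distance of any of finial, sanding_block, glue_bottle, mug_1 from where it was at the start of the episode above 0.03 m).
It also fails if it takes over 61 s, if anything falls off the work surface, if the arm or the gripper's body presses on something with over 40 N, if the wrist force passes 120 N, or if a joint passes its speed limit or range.

## Working session

There is one attempt and no reset: what is moved stays moved. The work goes in short steps, Python scripts to look and compute and a tool call to move; the robot and the scene stay as the last step left them, time stands still between calls to the robot, and variables do not carry over. Pictures are saved under pics/ and viewed, at most 12 in all, crops included, and the job is handed in when it is done.

```bash
mkdir -p pics; ls
```

Run:
```python
from workcell import *
import cv2
s=state();print(s['time_s'],s['ee_pos'],s['ee_rot'],s['gripper_width'])
for n in('scene','top'):
    cv2.imwrite(f'pics/{n}0.png',grab_frame(n)); print(n,camera_model(n))
```

```text
pics
0.0 [ 255.96486604 -514.29853278  213.11906722] [-1.79898164e+02 -2.77369986e-04  2.64583214e+01] 91.55348260660155
scene {'fx': 423.9687846774872, 'fy': 423.9687846774872, 'cx': 323.5762275143476, 'cy': 201.3696240311796, 'T': array([[-7.66261005e-01,  4.77990216e-01, -4.29382610e-01,
         4.74538444e+01],
       [-6.42484048e-01, -5.62053556e-01,  5.20874312e-01,
         6.72048095e+02],
       [ 7.63680177e-03,  6.74997151e-01,  7.37780811e-01,
         9.85898587e+02],
       [ 0.00000000e+00,  0.00000000e+00,  0.00000000e+00,
         1.00000000e+00]])}
top {'fx': 433.4884698233725, 'fy': 433.4884698233725, 'cx': 320.436928675815, 'cy': 203.27858651667813, 'T': array([[ 7.39414110e-03,  9.82862697e-01, -1.84190784e-01,
         3.91327866e+02],
       [-9.99695901e-01,  1.15989661e-02,  2.17616671e-02,
         2.38585625e+01],
       [ 2.35251535e-02,  1.83973863e-01,  9.82649574e-01,
         1.25247746e+03],
       [ 0.00000000e+00,  0.00000000e+00,  0.00000000e+00,
         1.00000000e+00]])}
```

View pics/top0.png

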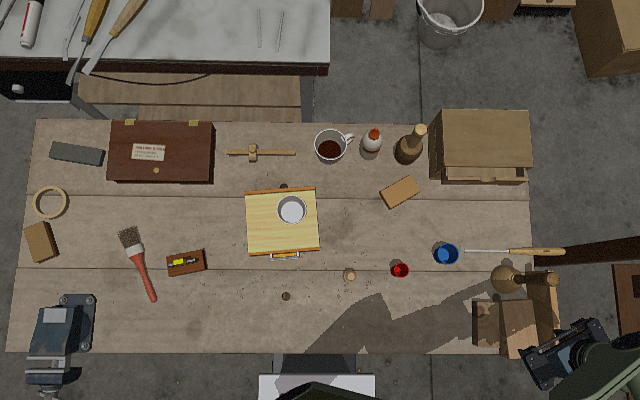

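View pics/scene0.png

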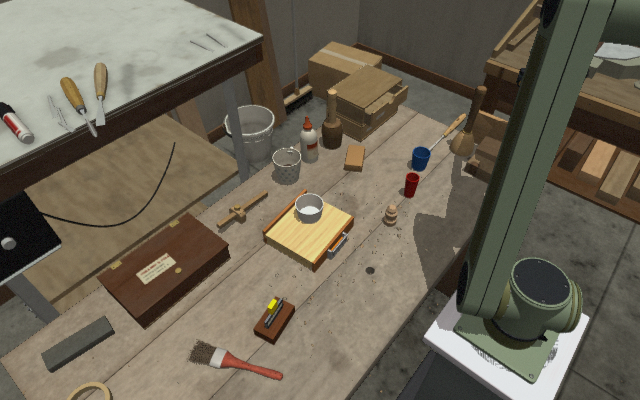

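The top view shows the rack around (282,222), the white cup at (291,210), blue (446,254), red (400,270), the holder block (186,262) and the finial (350,275). Next I'll enlarge these areas.

Create h.py:
```python
from workcell import *
import cv2,numpy as np
def px(n,u,v,z):
    m=camera_model(n);T=m['T'];d=T[:3,:3]@np.array([(u-m['cx'])/m['fx'],-(v-m['cy'])/m['fy'],-1]);o=T[:3,3]
    return (o+d*(z-o[2])/d[2]).round(1)
def proj(n,p):
    m=camera_model(n);T=m['T'];q=T[:3,:3].T@(np.array(p)-T[:3,3])
    return (m['cx']+m['fx']*q[0]/-q[2], m['cy']-m['fy']*q[1]/-q[2])
def crop(im,u0,v0,w,h,k):
    c=cv2.resize(im[v0:v0+h,u0:u0+w],None,fx=k,fy=k,interpolation=cv2.INTER_CUBIC)
    for u in range(u0,u0+w):
        if u%10==0:
            cv2.line(c,((u-u0)*k,0),((u-u0)*k,6),(0,255,0),1); cv2.putText(c,str(u),((u-u0)*k,16),0,.33,(0,255,0),1)
    for v in range(v0,v0+h):
        if v%10==0:
            cv2.line(c,(0,(v-v0)*k),(6,(v-v0)*k),(0,255,0),1); cv2.putText(c,str(v),(8,(v-v0)*k+4),0,.33,(0,255,0),1)
    return c
```

Run:
```python
from h import *
a=cv2.imread('pics/top0.png');b=cv2.imread('pics/scene0.png')
o=np.zeros((600,800,3),np.uint8)
def put(c,x,y): o[y:y+c.shape[0],x:x+c.shape[1]]=c
put(crop(a,240,180,80,85,5),0,0)
put(crop(a,385,235,80,48,5),400,0)
put(crop(a,160,245,50,35,7),405,245)
put(crop(a,340,262,20,20,5),0,430)
put(crop(b,250,290,50,50,2),110,430)
put(crop(b,395,140,45,60,2),215,430)
put(crop(b,262,188,94,82,1),310,430)
cv2.imwrite('pics/c1.png',o)
```

```text
(no output)
```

View pics/c1.png

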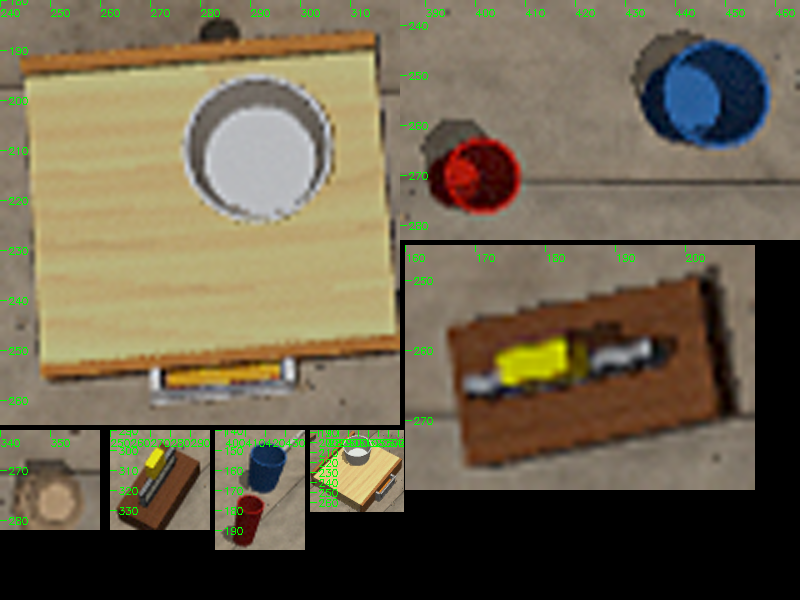

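Reading from the crops: blue rim centre (448,253.6), red rim (401,269.8), white rim (291,209.5), pocket slot centre (285,255.3). The rack and the stand are both turned slightly left.

Run:
```python
from h import *
for l,u,v,z in [('blue',448.1,253.6,66),('red',401,269.8,80),('white',291.2,209.6,95),('slotL',271.6,256.6,40),('slotR',297.6,253.6,40),
 ('lipL',270,260,45),('lipR',299,256.8,45),('frontL',248,255.8,45),('frontR',319.8,249,45),('backL',244,194,58),('backR',315,187,58),
 ('stL',166,256.7,32),('stR',202,249.7,32),('stfL',168.7,276.2,32),('stfR',204,268.5,32),('tab',178.3,261.2,79),('frameL',168.5,264.5,49),('frameR',197,259.5,49),('finial',350.5,276,71)]:
    print(l,px('top',u,v,z))
b=cv2.imread('pics/scene0.png')
c=np.vstack([cv2.resize(b[290:340,250:300],None,fx=8,fy=8,interpolation=2)[:300]])
d=crop(b,250,290,50,50,8);e=crop(b,318,226,40,40,10)
o=np.zeros((400,800,3),np.uint8);o[:,:400]=d;o[:,400:]=e
cv2.imwrite('pics/c2.png',o)
```

```text
blue [ 477.3 -354.    66. ]
red [ 431.8 -220.    80. ]
white [590.   77.2  95. ]
slotL [466.5 131.4  40. ]
slotR [475.4  59.5  40. ]
lipL [456.8 135.1  45. ]
lipR [466.3  55.3  45. ]
frontL [467.8 196.1  45. ]
frontR [488.3  -2.1  45. ]
backL [639.2 211.9  58. ]
backR [661.8  13.1  58. ]
stL [464.1 424.7  32. ]
stR [484.4 326.5  32. ]
stfL [410.8 413.5  32. ]
stfR [432.5 318.   32. ]
tab [449.6 375.9  79. ]
frameL [442.  410.9  49. ]
frameR [456.2 334.3  49. ]
finial [414.5 -84.8  71. ]
```

View pics/c2.png

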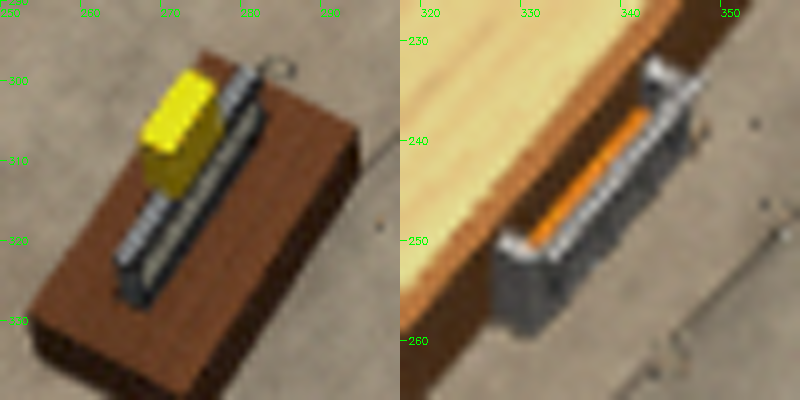

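The holder's inset card faces the robot already. The pocket centre is near (472,96) with yaw about 6°, and the stand is at (448,371) with yaw about 12°. First I'll go to the blue cup, keeping clear of the standing mallet.

Create to.py:
```python
import sys,numpy as np
from workcell import state
from scipy.spatial.transform import Rotation as R
s=state();t=np.array([float(a) for a in sys.argv[1:4]]);r=R.from_euler('xyz',s['ee_rot'],degrees=True)
print('t',round(s['time_s'],2),'pos',s['ee_pos'].round(1),'rot',s['ee_rot'].round(1),'tool delta',r.inv().apply(t-s['ee_pos']).round(1))
if len(sys.argv)>4: print('rotvec',(r.inv()*R.from_euler('xyz',[180,0,float(sys.argv[4])],degrees=True)).as_rotvec(degrees=True).round(1))
```

```text
(no output)
```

{"op": "run_rows", "data": {
  "offsets": [
    {"dx": 27,"dy": -34},
    {"dx": 27,"dy": -34},
    {"dx": 27,"dy": -34},
    {"dx": 27,"dy": -34},
    {"dx": 27,"dy": -34},
    {}
  ],
  "jaw": 91,
  "grip_n": 30
}}

```text
time_s: 0.7
ee_pos: [301.0, -298.0, 213.7]
ee_rot: [-179.8, -0.0, 26.7]
force: [0.1, -0.7, 1.1]
gripper_width: 91.1
gripper_force: 0.0
```

{"op": "run_rows", "data": {
  "offsets": [
    {"dx": 33,"dy": 32},
    {"dx": 33,"dy": 32},
    {"dx": 33,"dy": 32},
    {"dx": 33,"dy": 32},
    {},
    {}
  ]
}}

```text
time_s: 1.3
ee_pos: [476.6, -358.8, 212.5]
ee_rot: [-179.9, 0.1, 26.5]
force: [-0.7, -0.3, -0.5]
gripper_width: 91.1
gripper_force: 0.0
```

```bash
python3 to.py 477.3 -354 52
```

```text
t 1.3 pos [ 476.6 -358.8  212.5] rot [-1.799e+02  1.000e-01  2.650e+01] tool delta [  3.   -3.6 160.5]
```

{"op": "run_rows", "data": {
  "offsets": [
    {"dx": 3,"dy": -4,"dz": 40},
    {"dz": 40},
    {"dz": 40},
    {"dz": 30},
    {"dz": 10},
    {}
  ]
}}

```text
time_s: 1.9
ee_pos: [475.8, -353.0, 53.3]
ee_rot: [-179.9, 0.1, 26.4]
force: [-0.4, 0.3, 0.5]
gripper_width: 90.8
gripper_force: 0.0
```

{"op": "run_rows", "data": {
  "offsets": [
    {},
    {},
    {},
    {},
    {},
    {}
  ],
  "jaw": 40,
  "grip_n": 25
}}

```text
time_s: 2.5
ee_pos: [478.5, -354.3, 55.1]
ee_rot: [179.8, -0.1, 26.5]
force: [1.7, -2.4, 5.2]
gripper_width: 59.2
gripper_force: 25.0
```

```bash
python3 to.py 590 77.2 180
```

```text
t 2.5 pos [ 478.5 -354.3   55.1] rot [ 1.798e+02 -1.000e-01  2.650e+01] tool delta [ 292.3 -336.1 -125.7]
```

{"op": "run_rows", "data": {
  "offsets": [
    {"dz": -20},
    {"dz": -35},
    {"dz": -35},
    {"dz": -35},
    {}
  ]
}}

```text
time_s: 3.0
ee_pos: [479.4, -354.5, 183.6]
ee_rot: [179.6, -0.2, 26.5]
force: [1.1, 0.2, -1.3]
gripper_width: 58.9
gripper_force: 25.0
```

{"op": "run_rows", "data": {
  "offsets": [
    {"dx": 15,"dy": -17},
    {"dx": 25,"dy": -29},
    {"dx": 25,"dy": -29},
    {"dx": 25,"dy": -29},
    {"dx": 25,"dy": -29},
    {"dx": 25,"dy": -29},
    {"dx": 25,"dy": -29},
    {"dx": 25,"dy": -29}
  ]
}}

```text
time_s: 3.8
ee_pos: [548.4, -69.8, 177.3]
ee_rot: [-179.9, 0.2, 26.5]
force: [1.0, -0.7, -1.3]
gripper_width: 59.4
gripper_force: 25.0
```

{"op": "run_rows", "data": {
  "offsets": [
    {"dx": 25,"dy": -29},
    {"dx": 25,"dy": -29},
    {"dx": 25,"dy": -29},
    {"dx": 15,"dy": -17},
    {"dx": 7,"dy": -8},
    {},
    {}
  ]
}}

```text
time_s: 4.5
ee_pos: [585.7, 70.9, 178.2]
ee_rot: [180.0, 0.1, 26.4]
force: [0.8, 1.0, -2.0]
gripper_width: 59.0
gripper_force: 25.0
```

```bash
python3 to.py 590 77.2 105
```

Run:
```python
from h import *
im=grab_frame('top');im2=grab_frame('wrist');im3=grab_frame('scene')
o=np.zeros((600,800,3),np.uint8);o[:300,:400]=cv2.resize(im[150:270,220:380],(400,300));o[300:,:400]=cv2.resize(im3[160:280,230:390],(400,300));o[:250,400:]=cv2.resize(im2,(400,250))
cv2.imwrite('pics/c3.png',o)
```

```text
t 4.5 pos [585.7  70.9 178.2] rot [1.80e+02 1.00e-01 2.64e+01] tool delta [ 6.8 -3.7 73.2]
```

View pics/c3.png

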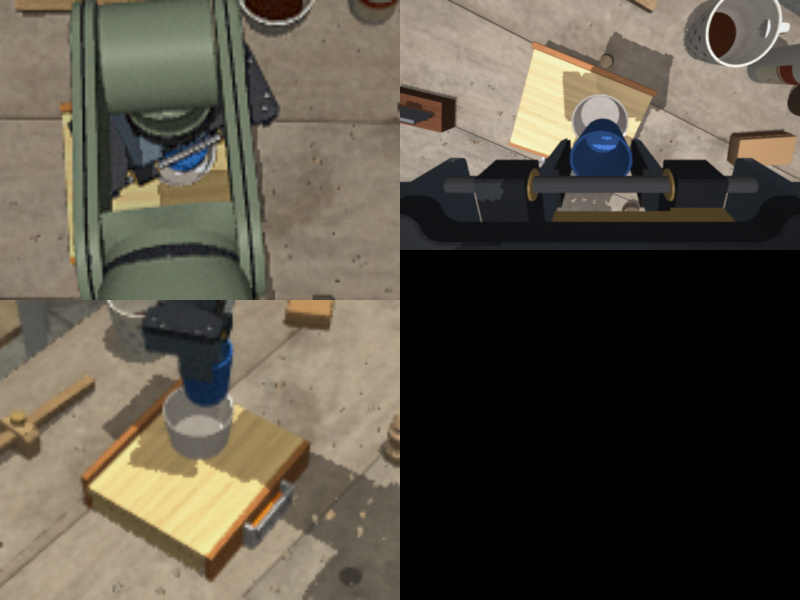

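The blue cup hangs upright over the white one (scene view). I'll lower it.

{"op": "run_rows", "data": {
  "offsets": [
    {"dx": 7,"dy": -4},
    {"dz": 20},
    {"dz": 20},
    {"dz": 20},
    {"dz": 8},
    {"dz": 4},
    {},
    {}
  ]
}}

```text
time_s: 5.45
ee_pos: [591.7, 78.6, 107.9]
ee_rot: [180.0, -0.1, 26.5]
force: [0.3, 0.4, -1.2]
gripper_width: 59.0
gripper_force: 25.0
```

```bash
python3 to.py 590 77.2 102
```

```text
t 5.45 pos [591.7  78.6 107.9] rot [ 1.80e+02 -1.00e-01  2.65e+01] tool delta [-2.1  0.5  5.9]
```

{"op": "run_rows", "data": {
  "offsets": [
    {"dz": 2},
    {"dz": 1.5},
    {},
    {}
  ]
}}

```text
time_s: 5.85
ee_pos: [591.4, 78.5, 104.1]
ee_rot: [180.0, -0.1, 26.5]
force: [1.0, 0.7, 2.4]
gripper_width: 58.9
gripper_force: 25.0
```

{"op": "run_rows", "data": {
  "offsets": [
    {"dz": 1},
    {"dz": 1},
    {},
    {}
  ]
}}

```text
time_s: 6.25
ee_pos: [592.1, 78.7, 103.9]
ee_rot: [179.9, -0.2, 26.5]
force: [-1.1, -0.1, 10.6]
gripper_width: 58.8
gripper_force: 25.0
```

Contact with the base. Release, rise, and go on towards the red cup.

{"op": "run_rows", "data": {
  "offsets": [
    {},
    {},
    {},
    {},
    {}
  ],
  "jaw": 80,
  "grip_n": 25
}}

```text
time_s: 6.75
ee_pos: [590.7, 78.5, 101.1]
ee_rot: [-180.0, 0.0, 26.5]
force: [-1.0, -0.2, -0.1]
gripper_width: 80.3
gripper_force: 0.0
```

{"op": "run_rows", "data": {
  "offsets": [
    {"dz": -15},
    {"dz": -30},
    {"dz": -40},
    {"dz": -10},
    {}
  ]
}}

```text
time_s: 7.25
ee_pos: [592.0, 78.7, 198.3]
ee_rot: [179.9, -0.2, 26.5]
force: [-0.5, -0.5, -0.8]
gripper_width: 79.6
gripper_force: 0.0
```

```bash
python3 to.py 431.8 -220 200
```

```text
t 7.25 pos [592.   78.7 198.3] rot [179.9  -0.2  26.5] tool delta [-276.5  196.    -2.5]
```

{"op": "run_rows", "data": {
  "offsets": [
    {"dx": -34,"dy": 24},
    {"dx": -34,"dy": 24},
    {"dx": -34,"dy": 24},
    {"dx": -34,"dy": 24},
    {"dx": -34,"dy": 24},
    {"dx": -34,"dy": 24},
    {"dx": -34,"dy": 24},
    {"dx": -34,"dy": 24}
  ]
}}

```text
time_s: 8.05
ee_pos: [430.9, -215.4, 194.6]
ee_rot: [-179.8, 0.1, 26.5]
force: [0.9, -0.3, -1.0]
gripper_width: 79.9
gripper_force: 0.0
```

{"op": "run_rows", "data": {
  "offsets": [
    {"dx": -4,"dy": 4},
    {},
    {}
  ]
}}

```text
time_s: 8.35
ee_pos: [431.1, -219.0, 195.5]
ee_rot: [-179.9, 0.0, 26.5]
force: [0.2, 0.1, -0.5]
gripper_width: 79.9
gripper_force: 0.0
```

```bash
python3 to.py 431.8 -220 66
```

Run:
```python
from h import *
im=grab_frame('top');im3=grab_frame('scene');im2=grab_frame('wrist')
print(camera_model('wrist'))
cv2.imwrite('pics/top1.png',im);cv2.imwrite('pics/w1.png',im2)
o=np.zeros((600,800,3),np.uint8);o[:500,:400]=crop(im,240,180,80,100,5);o[:,400:]=cv2.resize(im3[160:280,270:350],(400,600))
o[500:,:160]=cv2.resize(im2,(160,100))
cv2.imwrite('pics/c4.png',o)
```

```text
t 8.35 pos [ 431.1 -219.   195.5] rot [-179.9    0.    26.5] tool delta [  0.2   1.4 129.5]
{'fx': 299.42335381385976, 'fy': 299.42335381385976, 'cx': 321.09551814391403, 'cy': 199.4212904621329, 'T': array([[ 4.47364930e-01,  8.54800343e-01,  2.63022800e-01,
         5.06575169e+02],
       [-8.94351421e-01,  4.27451049e-01,  1.31989154e-01,
        -1.80018617e+02],
       [ 3.95002090e-04, -2.94282133e-01,  9.55718510e-01,
         3.66836745e+02],
       [ 0.00000000e+00,  0.00000000e+00,  0.00000000e+00,
         1.00000000e+00]])}
```

View pics/c4.png

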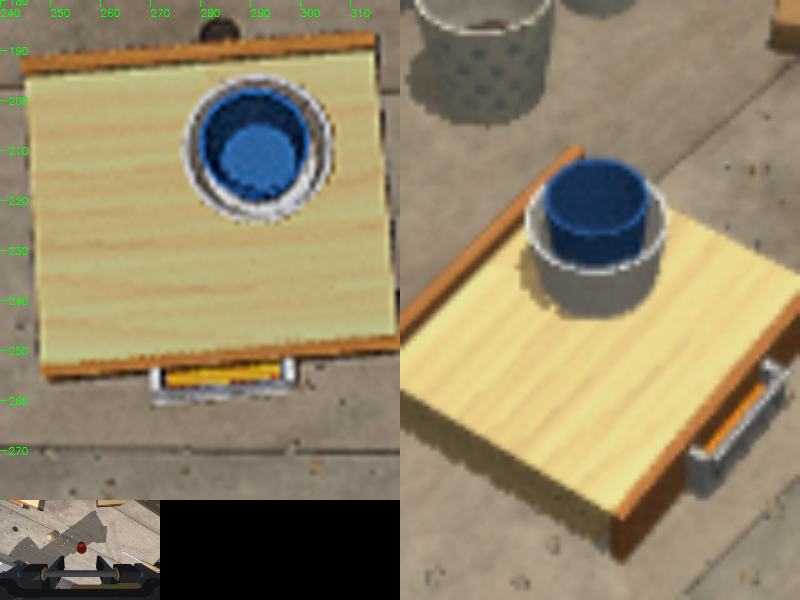

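Blue is nested upright in the white cup, rim centre at about (290.6,208.7), z 115. Next is red.

{"op": "run_rows", "data": {
  "offsets": [
    {"dy": 1,"dz": 40},
    {"dz": 40},
    {"dz": 35},
    {"dz": 14},
    {}
  ]
}}

```text
time_s: 9.0
ee_pos: [430.5, -219.1, 65.3]
ee_rot: [-179.7, 0.2, 26.6]
force: [0.2, 0.6, 0.2]
gripper_width: 80.1
gripper_force: 0.0
```

{"op": "run_rows", "data": {
  "offsets": [
    {},
    {},
    {},
    {},
    {},
    {}
  ],
  "jaw": 25,
  "grip_n": 25
}}

```text
time_s: 9.6
ee_pos: [432.0, -221.2, 67.9]
ee_rot: [179.9, -0.0, 26.5]
force: [0.1, -1.0, 2.0]
gripper_width: 40.3
gripper_force: 25.0
```

{"op": "run_rows", "data": {
  "offsets": [
    {"dz": -20},
    {"dz": -40},
    {"dz": -40},
    {"dz": -40},
    {"dz": -10},
    {}
  ]
}}

```text
time_s: 10.2
ee_pos: [432.3, -221.2, 218.9]
ee_rot: [179.8, -0.1, 26.5]
force: [0.5, -0.3, -1.0]
gripper_width: 40.5
gripper_force: 25.0
```

```bash
python3 -c "
from h import *
print(px('top',290.6,208.7,115))"; python3 to.py 590 76 215
```

```text
[588.9  77.9 115. ]
t 10.2 pos [ 432.3 -221.2  218.9] rot [ 1.798e+02 -1.000e-01  2.650e+01] tool delta [ 273.6 -195.8    3.8]
```

{"op": "run_rows", "data": {
  "offsets": [
    {"dx": 15,"dy": -11},
    {"dx": 33,"dy": -24},
    {"dx": 33,"dy": -24},
    {"dx": 33,"dy": -24},
    {"dx": 33,"dy": -24},
    {"dx": 33,"dy": -24},
    {"dx": 33,"dy": -24},
    {"dx": 33,"dy": -24}
  ]
}}

```text
time_s: 11.0
ee_pos: [571.3, 50.5, 214.6]
ee_rot: [-179.9, 0.3, 26.5]
force: [0.6, -0.5, -0.6]
gripper_width: 40.6
gripper_force: 25.0
```

{"op": "run_rows", "data": {
  "offsets": [
    {"dx": 18,"dy": -13},
    {"dx": 9,"dy": -7},
    {},
    {}
  ]
}}

```text
time_s: 11.4
ee_pos: [586.4, 78.0, 216.3]
ee_rot: [-180.0, 0.2, 26.4]
force: [0.4, -1.1, -0.2]
gripper_width: 40.6
gripper_force: 25.0
```

```bash
python3 to.py 589.5 78 120
```

Run:
```python
from h import *
im=grab_frame('wrist');im3=grab_frame('scene')
o=np.zeros((500,800,3),np.uint8);o[:,:400]=cv2.resize(im3[150:250,270:350],(400,500));o[:250,400:]=cv2.resize(im[80:330,200:440],(400,250))
cv2.imwrite('pics/c5.png',o)
```

```text
t 11.4 pos [586.4  78.  216.3] rot [-180.     0.2   26.4] tool delta [ 3.1  1.4 96.3]
```

View pics/c5.png

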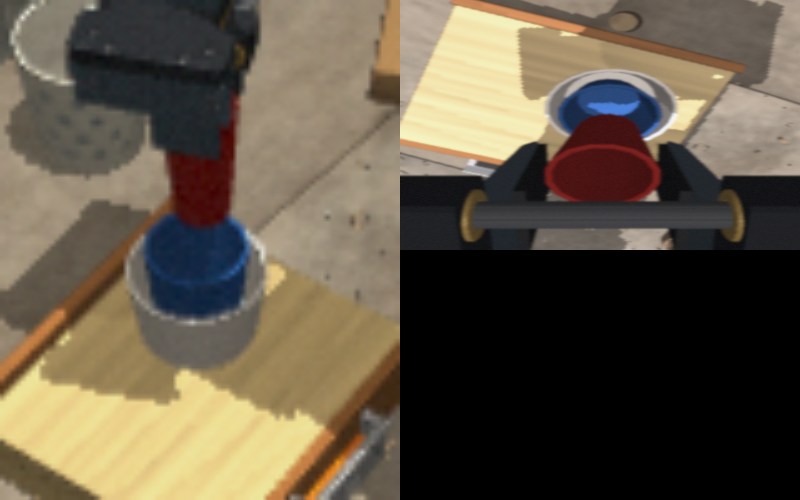

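Red hangs upright over the blue cup. Lowering it.

{"op": "run_rows", "data": {
  "offsets": [
    {"dx": 3,"dy": 1},
    {"dz": 20},
    {"dz": 20},
    {"dz": 20},
    {"dz": 20},
    {"dz": 8},
    {"dz": 2},
    {}
  ]
}}

```text
time_s: 12.3
ee_pos: [590.9, 79.1, 128.0]
ee_rot: [180.0, -0.1, 26.4]
force: [0.5, 0.8, -1.0]
gripper_width: 40.3
gripper_force: 25.0
```

{"op": "run_rows", "data": {
  "offsets": [
    {"dz": 1.5},
    {"dz": 1.5},
    {},
    {}
  ]
}}

```text
time_s: 12.7
ee_pos: [590.6, 79.4, 124.7]
ee_rot: [180.0, -0.0, 26.5]
force: [-0.5, -0.8, -1.0]
gripper_width: 40.5
gripper_force: 25.0
```

{"op": "run_rows", "data": {
  "offsets": [
    {"dz": 1},
    {"dz": 1},
    {},
    {}
  ]
}}

```text
time_s: 13.1
ee_pos: [590.5, 79.4, 122.4]
ee_rot: [180.0, 0.0, 26.5]
force: [0.2, 0.6, -0.5]
gripper_width: 40.3
gripper_force: 25.0
```

{"op": "run_rows", "data": {
  "offsets": [
    {"dz": 1},
    {},
    {}
  ]
}}

```text
time_s: 13.4
ee_pos: [590.5, 79.4, 121.4]
ee_rot: [180.0, 0.0, 26.5]
force: [0.2, -0.3, -1.3]
gripper_width: 40.3
gripper_force: 25.0
```

{"op": "run_rows", "data": {
  "offsets": [
    {"dz": 0.5},
    {"dz": 0.5},
    {},
    {}
  ]
}}

```text
time_s: 13.8
ee_pos: [590.8, 79.4, 120.9]
ee_rot: [180.0, -0.1, 26.5]
force: [-0.0, 0.2, 2.4]
gripper_width: 40.3
gripper_force: 25.0
```

{"op": "run_rows", "data": {
  "offsets": [
    {},
    {},
    {},
    {}
  ],
  "jaw": 62,
  "grip_n": 25
}}

```text
time_s: 14.2
ee_pos: [590.3, 79.4, 120.2]
ee_rot: [-180.0, 0.0, 26.5]
force: [0.2, -0.1, 0.2]
gripper_width: 61.8
gripper_force: 0.0
```

{"op": "run_rows", "data": {
  "offsets": [
    {"dz": -15},
    {"dz": -30},
    {"dz": -40},
    {"dz": -10},
    {}
  ]
}}

```text
time_s: 14.7
ee_pos: [591.5, 79.5, 217.4]
ee_rot: [179.9, -0.2, 26.5]
force: [-0.8, -0.4, -1.8]
gripper_width: 62.0
gripper_force: 0.0
```

{"op": "run_rows", "data": {
  "offsets": [
    {"az": -8.4},
    {"az": -8.4},
    {"az": -8.4},
    {"az": -8.4},
    {"az": -8.4},
    {"az": -8.4},
    {"az": -8.4},
    {"az": -8.4}
  ],
  "jaw": 50
}}

```text
time_s: 15.5
ee_pos: [589.3, 79.3, 213.0]
ee_rot: [-179.8, 0.0, 94.0]
force: [-0.2, 0.5, -0.2]
gripper_width: 49.8
gripper_force: 0.0
```

{"op": "run_rows", "data": {
  "offsets": [
    {"az": -8.4},
    {},
    {}
  ]
}}

```text
time_s: 15.8
ee_pos: [589.8, 79.3, 214.0]
ee_rot: [-179.9, -0.0, 101.9]
force: [-0.8, 0.6, 1.1]
gripper_width: 49.7
gripper_force: 0.0
```

```bash
python3 to.py 449 374 200 102
```

```text
t 15.8 pos [589.8  79.3 214. ] rot [-179.9   -0.   101.9] tool delta [317.4 -77.1  14.2]
rotvec [-0.1 -0.  -0.1]
```

{"op": "run_rows", "data": {
  "offsets": [
    {"dx": 39,"dy": -9.5},
    {"dx": 39,"dy": -9.5},
    {"dx": 39,"dy": -9.5},
    {"dx": 39,"dy": -9.5},
    {"dx": 39,"dy": -9.5},
    {"dx": 39,"dy": -9.5},
    {"dx": 39,"dy": -9.5},
    {"dx": 39,"dy": -9.5}
  ]
}}

```text
time_s: 16.6
ee_pos: [449.8, 369.8, 214.9]
ee_rot: [-180.0, 0.0, 101.9]
force: [0.8, 1.1, -0.0]
gripper_width: 50.1
gripper_force: 0.0
```

{"op": "run_rows", "data": {
  "offsets": [
    {"dx": 5,"dy": -1},
    {},
    {}
  ]
}}

```text
time_s: 16.9
ee_pos: [449.2, 372.4, 215.0]
ee_rot: [-180.0, 0.1, 102.0]
force: [-0.3, -0.6, 0.4]
gripper_width: 50.4
gripper_force: 0.0
```

```bash
python3 to.py 449 374 73 102;  python3 - <<'E'
from h import *
im=grab_frame('wrist');im3=grab_frame('top');cv2.imwrite('pics/w2.png',im);cv2.imwrite('pics/top2.png',im3)
import json
m=camera_model('wrist');np.savez('w2.npz',T=m['T'])
for p in [(449,374,98),(448,371,32)]: print(proj('wrist',p))
o=np.zeros((600,800,3),np.uint8);o[:400,:640]=im;o[400:600,:250]=crop(im3,270,190,50,40,5)
cv2.imwrite('pics/c6.png',o)
E
```

```text
t 16.9 pos [449.2 372.4 215. ] rot [-1.80e+02  1.00e-01  1.02e+02] tool delta [  1.7   0.2 142. ]
rotvec [-0.   0.1 -0. ]
(np.float64(320.6258984553883), np.float64(193.74360580881648))
(np.float64(319.33952972397805), np.float64(180.7776034752311))
```

View pics/c6.png

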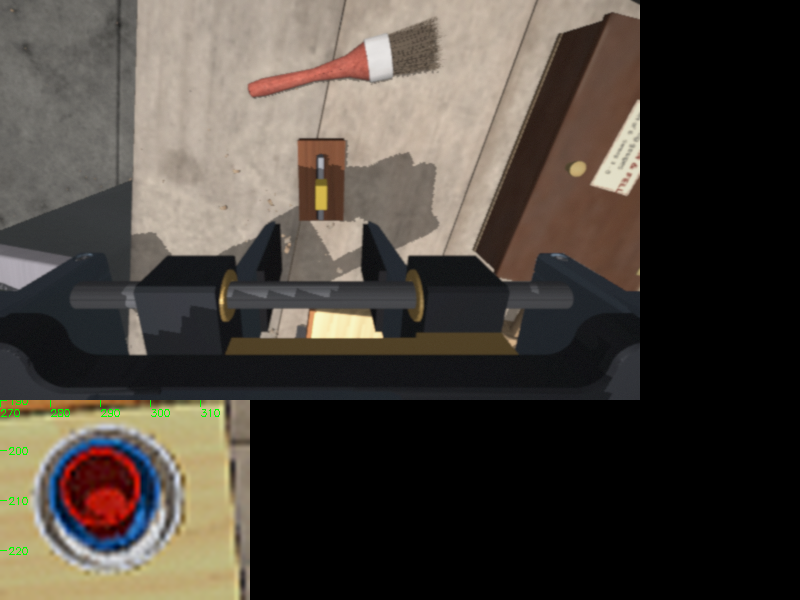

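The red cup is nested in blue (rim at about (290,207.5) in top). The tab is at (321,195) in the wrist view, as predicted, and square to the fingers. Descending to grip it.

{"op": "run_rows", "data": {
  "offsets": [
    {"dx": 1.5,"dz": 40},
    {"dz": 40},
    {"dz": 40},
    {"dz": 15},
    {"dz": 6},
    {},
    {}
  ]
}}

```text
time_s: 17.7
ee_pos: [449.8, 375.0, 75.7]
ee_rot: [179.9, -0.1, 102.0]
force: [0.2, -0.3, 0.5]
gripper_width: 49.9
gripper_force: 0.0
```

{"op": "run_rows", "data": {
  "offsets": [
    {},
    {},
    {},
    {},
    {},
    {}
  ],
  "jaw": 5,
  "grip_n": 45
}}

```text
time_s: 18.3
ee_pos: [448.6, 374.8, 74.5]
ee_rot: [180.0, 0.0, 102.1]
force: [-0.3, -0.8, 1.4]
gripper_width: 11.6
gripper_force: 45.0
```

```bash
python3 to.py 449 374 73 102
```

```text
t 18.3 pos [448.6 374.8  74.5] rot [180.    0.  102.1] tool delta [-0.9  0.2  1.5]
rotvec [0.  0.  0.1]
```

{"op": "run_rows", "data": {
  "offsets": [
    {"dz": -10},
    {"dz": -20},
    {"dz": -30},
    {"dz": -30},
    {"az": 6},
    {}
  ]
}}

```text
time_s: 18.9
ee_pos: [449.0, 375.1, 166.0]
ee_rot: [179.9, -0.1, 96.1]
force: [-0.5, -0.0, -1.4]
gripper_width: 12.0
gripper_force: 45.0
```

```bash
python3 to.py 472 120 165 96.1
```

```text
t 18.9 pos [449.  375.1 166. ] rot [ 1.799e+02 -1.000e-01  9.610e+01] tool delta [-256.1   -4.1    0.7]
rotvec [ 0.1 -0.1 -0. ]
```

{"op": "run_rows", "data": {
  "offsets": [
    {"dx": -30,"dy": -1},
    {"dx": -40,"dy": -1},
    {"dx": -40,"dy": -1},
    {"dx": -40,"dy": -1},
    {"dx": -40,"dy": -1},
    {"dx": -40,"dy": -1},
    {"dx": -30,"dy": -0.5},
    {"dx": -15}
  ]
}}

```text
time_s: 19.7
ee_pos: [470.4, 98.1, 163.9]
ee_rot: [-179.9, 0.1, 96.1]
force: [-0.2, -0.0, -1.3]
gripper_width: 11.4
gripper_force: 45.0
```

{"op": "run_rows", "data": {
  "offsets": [
    {"dx": -5},
    {"dz": 25},
    {},
    {}
  ]
}}

```text
time_s: 20.1
ee_pos: [471.3, 96.2, 139.2]
ee_rot: [-179.9, -0.0, 96.1]
force: [-0.3, -0.1, -0.8]
gripper_width: 11.8
gripper_force: 45.0
```

```bash
python3 to.py 472 96 120 96.1
```

Run:
```python
from h import *
im3=grab_frame('scene');im=grab_frame('wrist')
cv2.imwrite('pics/w3.png',im);cv2.imwrite('pics/s3.png',im3)
np.savez('w3.npz',T=camera_model('wrist')['T'])
o=np.zeros((600,800,3),np.uint8);o[:,:400]=crop(im3,300,190,80,120,5);o[:480,400:]=crop(im,270,110,100,120,4)
cv2.imwrite('pics/c7.png',o)
```

```text
t 20.1 pos [471.3  96.2 139.2] rot [-179.9   -0.    96.1] tool delta [-0.2  0.7 19.2]
rotvec [-0.1 -0.   0. ]
```

View pics/c7.png

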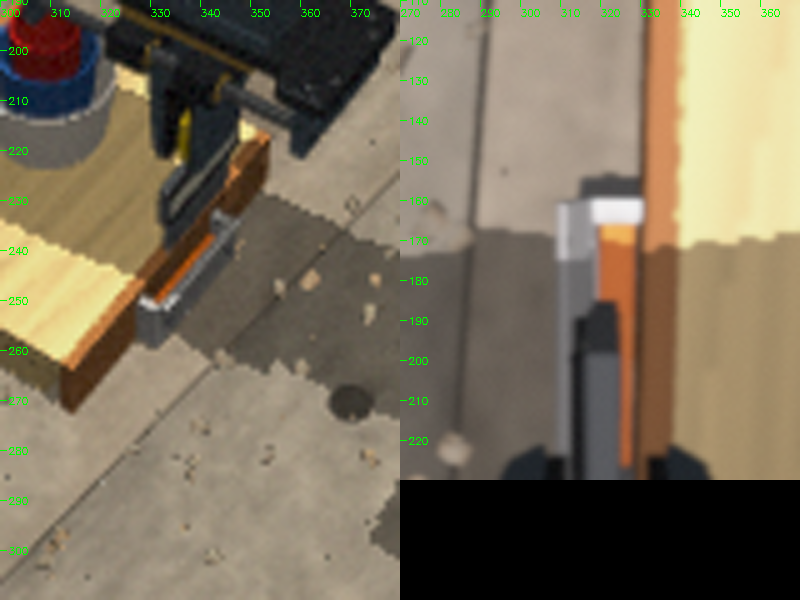

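The wrist view shows the pocket slot at columns 320–330 and the holder's frame at about 315.5–325, with the tongue end at v≈187–198. I'll convert these to positions.

Run:
```python
from h import *
c,s_=np.cos(np.radians(6.1)),np.sin(np.radians(6.1));R=np.array([[c,-s_,0],[s_,c,0],[0,0,1]])
L=lambda p:(R.T@(p-np.array([471.3,96.2,0]))).round(1)
off=-.4
for l,u,v,z in [('fascia top frontedge @v165',330,165,45),('fascia top back',339.5,165,45),('fascia @v215',330,215,45),('orangeR',328,215,24),('orangeL',319.6,180,24),('orangeTop',324,166.5,24),
  ('capfar v159',325,160,45),('capnear',325,166,38),('lipouter',309,165,45),('lipinner',319,175,38),('lipouter2',309.3,215,45),
  ('tongueTip',319,185.5,74.7),('frameL',315.6,205,104.7),('frameR',325,205,104.7),('tipL',316.2,188,74.7),('tipR',324.5,190,74.7),('frame lower end',320,198,104.7)]:
    print(l,'rel',L(px('wrist',u+off,v+off,z)))
for p in [(0,30,74.7),(0,36,104.7),(0,36,132.7),(-3,36,104.7),(3,36,104.7),(-2.5,30,74.7),(2.5,30,74.7),(0,34,24),(0,34,38),(6,50,45)]:
    print(p,np.round(proj('wrist',R@np.array(p)+np.array([471.3,96.2,0])),1))
im=cv2.imread('pics/w3.png')
cv2.imwrite('pics/c8.png',crop(im,300,150,48,75,8))
```

```text
fascia top frontedge @v165 rel [ 8.7 35.7 45. ]
fascia top back rel [17.3 35.7 45. ]
fascia @v215 rel [  9.2 -11.9  45. ]
orangeR rel [  7.9 -19.6  24. ]
orangeL rel [-0.6 16.9 24. ]
orangeTop rel [ 3.6 30.3 24. ]
capfar v159 rel [ 4.3 40.2 45. ]
capnear rel [ 4.4 33.5 38. ]
lipouter rel [-10.1  35.7  45. ]
lipinner rel [-1.2 25.  38. ]
lipouter2 rel [-10.3 -12.   45. ]
tongueTip rel [-0.9 24.4 74.7]
frameL rel [ -3.3  17.5 104.7]
frameR rel [  3.6  17.5 104.7]
tipL rel [-3.3 22.3 74.7]
tipR rel [ 3.5 20.6 74.7]
frame lower end rel [-1.000e-01  2.280e+01  1.047e+02]
(0, 30, 74.7) [319.7 178.4]
(0, 36, 104.7) [319.6 179.8]
(0, 36, 132.7) [319.5 190.3]
(-3, 36, 104.7) [315.4 179.8]
(3, 36, 104.7) [323.9 179.8]
(-2.5, 30, 74.7) [316.6 178.4]
(2.5, 30, 74.7) [322.8 178.4]
(0, 34, 24) [319.9 162.3]
(0, 34, 38) [319.8 165. ]
(6, 50, 45) [326.6 148.6]
```

View pics/c8.png

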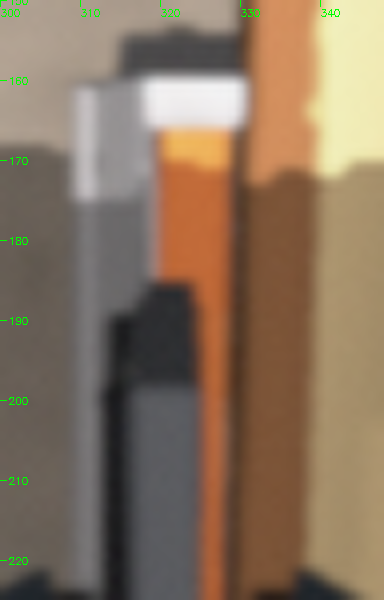

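Run:
```python
from h import *
c,s_=np.cos(np.radians(6.1)),np.sin(np.radians(6.1));R=np.array([[c,-s_,0],[s_,c,0],[0,0,1]])
for oy in (0,-5):
  for p in [(-3,36,132.7),(-3,36,104.7),(-3,30,104.7),(-2.5,30,74.7),(-2.5,-30,74.7),(-3,-36,104.7)]:
    q=R@(np.array(p)+[0,oy,0])+np.array([471.3,96.2,0]); print(oy,p,np.round(proj('scene',q),1),np.round(proj('wrist',q),1))
im=cv2.imread('pics/s3.png')
cv2.imwrite('pics/c9.png',crop(im,320,195,50,60,10))
```

```text
0 (-3, 36, 132.7) [331.8 229.7] [314.7 190.3]
0 (-3, 36, 104.7) [331.6 236.4] [315.4 179.8]
0 (-3, 30, 104.7) [332.8 234.9] [315.4 188. ]
0 (-2.5, 30, 74.7) [332.4 241.7] [316.6 178.4]
0 (-2.5, -30, 74.7) [344.2 227.3] [316.9 245.9]
0 (-3, -36, 104.7) [346. 219.] [315.9 270.1]
-5 (-3, 36, 132.7) [332.8 228.4] [314.7 198.1]
-5 (-3, 36, 104.7) [332.6 235.1] [315.4 186.6]
-5 (-3, 30, 104.7) [333.8 233.7] [315.5 194.7]
-5 (-2.5, 30, 74.7) [333.4 240.5] [316.7 184.4]
-5 (-2.5, -30, 74.7) [345.2 226.1] [316.9 251.1]
-5 (-3, -36, 104.7) [347.  217.8] [315.9 275.7]
```

View pics/c9.png

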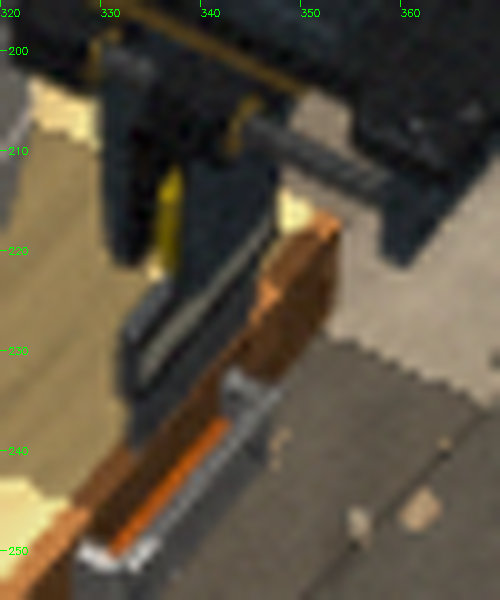

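Both views agree that the holder hangs upright with its centre 5 mm short in y and the slot 3.5 mm further ahead. Correcting and lowering.

{"op": "run_rows", "data": {
  "offsets": [
    {"dx": 4.5,"dy": 3.5},
    {},
    {"dz": 10},
    {"dz": 10},
    {"dz": 6},
    {"dz": 4},
    {},
    {}
  ]
}}

```text
time_s: 21.0
ee_pos: [474.8, 100.5, 109.4]
ee_rot: [180.0, 0.0, 96.1]
force: [-0.4, 0.4, -1.4]
gripper_width: 11.8
gripper_force: 45.0
```

{"op": "run_rows", "data": {
  "offsets": [
    {"dz": 3},
    {"dz": 3},
    {"dz": 3},
    {},
    {}
  ]
}}

```text
time_s: 21.5
ee_pos: [474.7, 100.5, 100.4]
ee_rot: [-180.0, 0.0, 96.1]
force: [0.4, 0.5, -1.2]
gripper_width: 11.5
gripper_force: 45.0
```

```bash
python3 to.py 475 101 89
```

```text
t 21.5 pos [474.7 100.5 100.4] rot [-180.     0.    96.1] tool delta [ 0.5  0.3 11.4]
```

{"op": "run_rows", "data": {
  "offsets": [
    {"dz": 3},
    {"dz": 3},
    {"dz": 2},
    {},
    {}
  ]
}}

```text
time_s: 22.0
ee_pos: [474.7, 100.5, 92.3]
ee_rot: [-180.0, 0.0, 96.1]
force: [-0.5, -0.2, -0.7]
gripper_width: 11.6
gripper_force: 45.0
```

{"op": "run_rows", "data": {
  "offsets": [
    {"dz": 2},
    {"dz": 2},
    {},
    {}
  ]
}}

```text
time_s: 22.4
ee_pos: [474.9, 100.5, 88.5]
ee_rot: [180.0, 0.0, 96.1]
force: [0.3, 0.9, 1.0]
gripper_width: 11.9
gripper_force: 45.0
```

{"op": "run_rows", "data": {
  "offsets": [
    {"dz": 1},
    {"dz": 1},
    {},
    {}
  ]
}}

```text
time_s: 22.8
ee_pos: [474.9, 100.5, 86.7]
ee_rot: [180.0, 0.0, 96.1]
force: [-0.4, 0.4, 4.5]
gripper_width: 11.7
gripper_force: 45.0
```

{"op": "run_rows", "data": {
  "offsets": [
    {"dz": 1},
    {"dz": 1},
    {"dz": 1},
    {},
    {}
  ]
}}

```text
time_s: 23.3
ee_pos: [474.9, 100.5, 83.8]
ee_rot: [180.0, 0.0, 96.1]
force: [-1.4, 0.2, 7.6]
gripper_width: 11.8
gripper_force: 45.0
```

{"op": "run_rows", "data": {
  "offsets": [
    {"dz": 1},
    {"dz": 1},
    {},
    {}
  ]
}}

```text
time_s: 23.7
ee_pos: [474.9, 100.5, 82.0]
ee_rot: [180.0, 0.0, 96.1]
force: [-2.4, -0.0, 7.9]
gripper_width: 11.8
gripper_force: 45.0
```

{"op": "run_rows", "data": {
  "offsets": [
    {"dz": 1},
    {},
    {}
  ]
}}

```text
time_s: 24.0
ee_pos: [475.0, 100.5, 81.1]
ee_rot: [180.0, 0.0, 96.1]
force: [-1.8, -0.6, 9.7]
gripper_width: 11.5
gripper_force: 45.0
```

{"op": "run_rows", "data": {
  "offsets": [
    {"dz": 0.5},
    {"dz": 0.5},
    {},
    {}
  ]
}}

```text
time_s: 24.4
ee_pos: [475.0, 100.5, 80.5]
ee_rot: [179.9, 0.0, 96.1]
force: [-2.7, -0.0, 11.9]
gripper_width: 11.5
gripper_force: 45.0
```

{"op": "run_rows", "data": {
  "offsets": [
    {"dz": 0.5},
    {},
    {}
  ]
}}

```text
time_s: 24.7
ee_pos: [475.1, 100.6, 80.4]
ee_rot: [179.9, 0.0, 96.1]
force: [-2.9, -0.3, 14.7]
gripper_width: 11.8
gripper_force: 45.0
```

The force rises steeply while z stalls, 8 mm after first contact, so it is at the stop. I'll hold and make one last check.

{"op": "run_rows", "data": {
  "offsets": [
    {},
    {},
    {},
    {},
    {}
  ]
}}

```text
time_s: 25.2
ee_pos: [475.1, 100.6, 80.4]
ee_rot: [179.9, 0.0, 96.1]
force: [-2.6, -0.7, 15.4]
gripper_width: 12.0
gripper_force: 45.0
```

Run:
```python
from h import *
cv2.imwrite('pics/c10.png',crop(grab_frame('scene'),290,180,80,90,6))
```

```text
(no output)
```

View pics/c10.png

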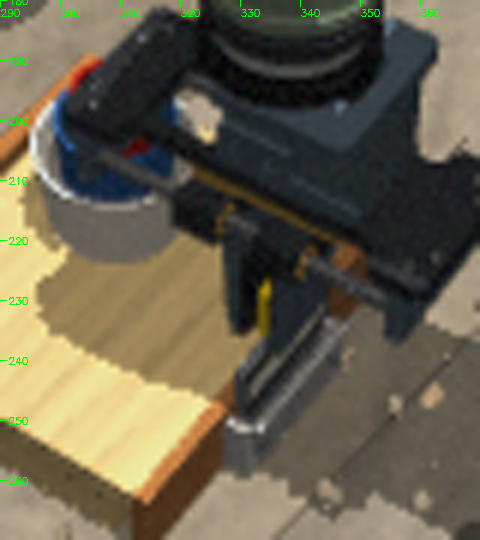

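The holder's frame sits down in the pocket at (330–345, 235–250), and the cups stand nested at (308,200), clear of the gripper.

```bash
python3 -c "
from workcell import *
print(job_done())"
```

```text
the job is handed in; nothing more can be done
None
```

I handed the job in at about 25 s: the blue cup is in the white one, the red cup is in the blue one, and the label holder is held pressed home in the pocket with about 15 N, but the judge's verdict was not shown.

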